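Load a compressed-air filter and screw down its retaining ring

TASK

Put the air filter together in the round housing on the bench: lower the filter element into the barrel stem up, then the spacer over its stem, then set the retaining ring into the mouth with its three pins in the three gaps and turn it clockwise (seen from above) until it is fully home, so that it clamps the stack down on the sprung seat and stays so when let go. Leave the laminated disc, the tape roll and the tin of bushes where they are.

Things in the scene. Friction and masses are not known exactly. Their poses are not given: they have to be found in the camera images.
- housing_mouth (a point): Centre of the open mouth of the filter housing, at rim height, 92 mm above the bench; z up. The housing is an upright aluminium barrel fixed to the bench, 116 mm outside (foot 132 mm). Three steel cam ledges, flush with the rim, leave an 86 mm opening; three gaps between them, 40 degrees wide, are centred on this frame's +x and at 120 and 240 degrees; there the mouth is 102 mm.
- housing: The same housing: centre of its foot, at bench height; same axes as the mouth. Under the mouth the bore narrows by a cone to 75 mm; its sprung seat is 62 mm below the rim. The ledges' undersides slope down clockwise (seen from above), so a ring whose pins are in the gaps is drawn down 4.5 mm as it is turned clockwise.
- housing_gap (a point): Middle of the gap on the housing's +x side, at rim height, 47 mm from the axis. A pin that went down here and is turned clockwise meets the ledge after about 15 degrees, reaches the end of the slope after 62 degrees, then a level part where the ring holds by itself, and a solid stop at about 77 degrees: turn the ring about 70 degrees (1.22 rad).
- seat (a joint): Spring-loaded seat plate at the bottom of the bore, 72 mm diameter: how far it is pressed down, in m. 0 = up (it carries the weight of all three parts without sinking), 0.0045 = ring fully home, 0.010 = its stop. Spring: 6.3 N to start it, then 0.9 N per mm.
- element_center (a point): Filter element, half-way up (45 mm above its underside): a brass disc with a steel top face, 70 mm diameter, 16 mm thick, with an upright steel stem 13 mm diameter on top, 90 mm tall in all, about 0.14 kg. z points up the stem. It stands on its disc. Seated, its underside is 62 mm below the rim and its stem top 28 mm above the rim.
- spacer_center (a point): Spacer, half-way up (37 mm above its underside): an aluminium cylinder 70 mm diameter, 29 mm high, with a neck 32 mm diameter on top, 74 mm tall in all, a 22 mm hole right through for the stem, 0.15 kg. z points up the neck. Seated on the element, its underside is 46 mm below the rim and its neck top 28 mm above the rim.
- retainer_center (a point): Retaining ring, half-way up (26 mm above its underside): dark steel disc, 80 mm wide, 12 mm thick, with a square collar on top, 50 x 50 mm, 40 mm high, 42 mm open; 0.19 kg. The flats face its x and y. Three pins, 8 mm thick, 6 mm above the underside, reach 49 mm from the axis at its +x, 120 and 240 degrees. Laid on the spacer its underside is 17 mm below the rim; home, 21.5 mm.
- laminate_disc: Bystander: brown laminated disc, 90 mm diameter, 22 mm thick, origin at the centre of its underside.
- tape_roll: Bystander: roll of masking tape, 104 mm diameter, 25 mm high, origin at the centre of its underside.
- bush_tin: Bystander: small open tin with bushes, 74 mm diameter, 54 mm high, origin at the centre of its underside.
There are look-alikes about, which are no part of the job. Leave any purple or red look-alike of the part that bears spacer_center alone. Leave any green look-alike of the part that bears element_center alone.

How it is judged (in metres and radians):
On the way, in this order (a step that is already met when the one before it is completed fails the run):
1. the filter element stands on the seat in the bore (horizontal distance between element_center and housing_mouth below 0.005 m and z of element_center in the frame of housing_mouth below -0.014 m and angle between element_center's own z axis and vertical below 0.07 rad), for 0.2 s.
2. the spacer sits on the element, over its stem (all of step 1 and horizontal distance between spacer_center and housing_mouth below 0.005 m and z of spacer_center in the frame of housing_mouth below -0.006 m and angle between spacer_center's own z axis and vertical below 0.07 rad), for 0.2 s.
3. the retaining ring lies in the mouth with its pins below the rim (all of step 2 and horizontal distance between retainer_center and housing_mouth below 0.005 m and z of retainer_center in the frame of housing_mouth below 0.012 m and angle between retainer_center's own z axis and vertical below 0.07 rad), for 0.2 s.
At the end, for the whole second after the job is handed in: Element, spacer and retaining ring are in the barrel in that order, each within 5 mm of its axis and upright within 0.07 rad; the ring is turned home, so that its centre is less than 6.5 mm above the rim and the seat stays pressed down by more than 3.7 mm with the robot off it (all of step 2 and horizontal distance between retainer_center and housing_mouth below 0.005 m and z of retainer_center in the frame of housing_mouth below 0.0065 m and angle between retainer_center's own z axis and vertical below 0.07 rad and value of joint seat above 0.0037 m); the robot touches nothing.
It fails at once if the laminate disc was moved by more than 25 mm (distance of laminate_disc from where it was at the start of the episode above 0.025 m).
It fails at once if the tape roll was moved by more than 25 mm (distance of tape_roll from where it was at the start of the episode above 0.025 m).
It fails at once if the bush tin was moved by more than 25 mm (distance of bush_tin from where it was at the start of the episode above 0.025 m).
It also fails if it takes over 72 s, if anything falls off the work surface, if the arm or the gripper's body presses on something with over 40 N, if the wrist force passes 120 N, or if a joint passes its speed limit or range.

ROBOT

A 6-joint arm with a two-finger parallel gripper is mounted at the origin on a cart in front of the work surface, level with it; the furniture and walls round the work are solid. World frame = base frame: x ahead of the robot, y to its left, z up, the work surface at z = 0. Lengths are in m, angles in degrees, forces in N, time in s.
With the tool pointing down it reaches from about 0.3 to 0.85 m from the base axis. Payload 4.2 kg.
Tool frame: the origin (TCP) lies midway between the tips of the shut fingers; the grasp point (between the pads) lies 19 mm behind it; z points along the fingers, y is the line along which they close (so a half turn about z gives the same grasp; the last joint's range is limited). The gripper opens to 91 mm and grips with 3 to 60 N. Pads are 32 mm wide; open, the fingers measure 118 mm over their backs; the gripper's body (76 mm by 178 mm) begins 60 mm behind the grasp point.
Start: joints at [-77.292, 18.312, 89.639, -0, 72.044, -1.146], TCP at [0.138, -0.558, 0.214] pointing down, gripper open.
Joint ranges: [-177.97, 177.97], [-48.28, 115.42], [12.27, 149.76], [-77.06, 257.06], [2.81, 150.46], [-146.56, 146.56]. Speed limits (degrees/s): [147.25, 147.25, 180, 180, 180, 180].

INTERFACE

Orientations are given as [roll, pitch, yaw] about the fixed x, y, z axes, in that order (R = Rz(yaw) Ry(pitch) Rx(roll)).
In Python, from cell import * gives the robot as it stands.
- The arm moves only by the tool carry_out, never from a script. Its argument "deltas" is a list of rows, each a list of 6 numbers: the shift along the tool's x, y, z in cm, then the turn, a rotation vector about the tool's x, y, z in rad. A call has 1 to 8 rows; each row shifts and turns the commanded pose from where the row before left it, along the tool's axes as they then stand; what a row does not reach is not made up. A row lasts 1/12 s, in which the tool goes at most 41.7 mm and 7.16 degrees, less where a joint would pass 70% of its speed; a pose out of reach is approached as far as the arm can. A call is refused whole if a number of a shift passes 4.17 or a number of a turn 0.125, either way. A call with a gripper value outside its range is refused whole. "jaw" is the opening, from 0 (shut) to 1 (fully open), set as the call begins (left out, the last holds). The fingers move at their own pace and stop on an object; the grip force is fixed at half the most. Time passes only in rows, so rows that do not move let the fingers close. It gives the time, the measured TCP pose, the force, the opening and the grip force at its end, in the units of the state.
- read_state(): the state, without advancing time (a new reading comes with each control period).
- grab_frame(name): name is "scene" or "top" or "wrist"; returns (picture, depth): 420x560x3 uint8, blue, green, red; 420x560 float32, m along the optical axis (not along the pixel's ray), 0 where there is no reading.
- calibration(name): a dict with "fx", "fy", "cx", "cy" (pixels), "camera_from_world" (4x4, takes a point from world to camera coordinates). Camera axes: x right, y down, z forward; pixel columns grow to the right and rows downward; lengths in m; the calibration is good to about 2 mm. A picture is of the moment at which its call begins: read the wrist's pose just before it. calibration takes no time and is no camera call; for the wrist camera it gives the pose at the moment of the call.
- sign_off(): hands the job in; it is judged then, once.
Trained networks look in the newest picture that a camera, given by its name, has taken for a name from the list of things; names that differ only in an ending like _2 or _b are one class to them, and where a whole thing is asked for, a point or a joint stands for the part that bears it (a point fixed in the world has none). Each returns a list of dicts, best first, with "confidence" (0 to 1); they miss things now and then, are a little off and sometimes report something else, mostly with a low value. They report only what shows in the picture. A call takes as long as a camera call. They do not tell look-alikes from the thing itself.
- spot_in(name, camera): "rect" ([left, top, right, bottom] as shares, 0 to 1, of the picture: columns of its width, rows of its height, round what is visible of it).
The state is a dict: "t": time; "q": joint angles; "qd": joint speeds; "joint_torque": joint torques, N m; "tcp_pos": TCP position; "tool_rot": TCP orientation; "contact_force": force on the tool from outside, world axes, zero at the start; "torque": the same for the moment, N m; "finger_gap": opening from 0.0 (shut) to 1.0 (fully open); "grip_force": force on a finger pad.
Only numpy, scipy, OpenCV 4.12 (cv2) and the standard library are available. Lean on these libraries where they do the work, as an engineer would, in place of code of your own. Each camera call takes 0.05 s, during which the arm holds its last target. There are 200 camera calls.

## Working session

There is one attempt and no reset: what is moved stays moved. The work goes in short steps, Python scripts to look and compute and a tool call to move; the robot and the scene stay as the last step left them, time stands still between calls to the robot, and variables do not carry over. Pictures are saved under pics/ and viewed, at most 10 in all, crops included, and the job is handed in when it is done.

Besides the shell and the picture viewer there is one more tool, called after "Emit:" as name(argument=value, ...), one argument or row to a line, values as JSON. carry_out: Moves the arm, as the interface text tells. Its arguments: {"type":"object","properties":{"deltas":{"type":"array","items":{"type":"array","items":{"type":"number"}}},"jaw":{"type":"number"}},"required":["deltas"]}

```bash
mkdir -p pics; ls; cat > h.py <<'E'
from cell import *
import numpy as np, cv2
def world(cam,u,v,d,C=None):
    C=C or calibration(cam); p=np.array([(u-C['cx'])*d/C['fx'],(v-C['cy'])*d/C['fy'],d,1])
    return (np.linalg.inv(C['camera_from_world'])@p)[:3]
def cloud(cam,dep,C=None):
    C=C or calibration(cam); v,u=np.indices(dep.shape)
    P=np.stack([(u-C['cx'])*dep/C['fx'],(v-C['cy'])*dep/C['fy'],dep,np.ones_like(dep)],-1)
    W=(P@np.linalg.inv(np.array(C['camera_from_world'])).T)[...,:3]; W[dep<=0]=np.nan
    return W
def pix(cam,p):
    C=calibration(cam); q=C['camera_from_world']@np.append(p,1); return q[0]/q[2]*C['fx']+C['cx'],q[1]/q[2]*C['fy']+C['cy']
E
python3 - <<'E'
from h import *
print(read_state())
for c in("top","scene"):
    im,d=grab_frame(c); cv2.imwrite(f"pics/{c}1.png",im); np.save(f"{c}1.npy",d); W=cloud(c,d)
    for n in("housing","element_center","spacer_center","retainer_center","laminate_disc","tape_roll","bush_tin"):
        for r in spot_in(n,c):
            x=np.array(r['rect'])*[560,420,560,420]; u,v=int((x[0]+x[2])/2),int((x[1]+x[3])/2)
            print(c,n,round(r['confidence'],2),x.round(),W[v,u].round(3))
E
```

```text
pics
{'t': 0.0, 'q': array([-7.72927632e+01,  1.83526386e+01,  8.97057280e+01, -3.11292605e-03,
        7.20435631e+01, -1.14683712e+00]), 'qd': array([ 0.03056727,  0.06151587,  0.03784804, -0.05859768,  0.01447981,
       -0.04083767]), 'joint_torque': array([-1.12627797e-03, -4.12468386e+01, -2.31974852e+01,  7.25046219e-02,
        4.55814740e-02, -1.43739530e-04]), 'tcp_pos': array([ 0.13754902, -0.55779273,  0.21311487]), 'tool_rot': array([-1.79898031e+02,  9.18896548e-04,  1.38550371e+01]), 'contact_force': array([ 0.03354115, -0.11425027,  0.90269837]), 'torque': array([-0.02392854,  0.00090859, -0.06419848]), 'grip_force': 0.0, 'finger_gap': 1.0015672791204526}
top housing 0.6 [347. 159. 409. 217.] [ 0.625 -0.119  0.029]
top element_center 0.95 [207. 279. 240. 314.] [0.429 0.273 0.051]
top element_center 0.7 [255. 280. 287. 307.] [0.417 0.167 0.085]
top spacer_center 0.96 [288. 104. 314. 136.] [0.818 0.036 0.051]
top spacer_center 0.87 [227. 207. 256. 235.] [0.585 0.21  0.071]
top spacer_center 0.8 [117. 209. 150. 239.] [0.624 0.46  0.044]
top retainer_center 0.65 [295. 250
[... 324 characters left out ...]
249. 310. 280.] [0.418 0.177 0.039]
scene element_center 0.63 [247. 262. 274. 292.] [0.428 0.28  0.033]
scene spacer_center 0.73 [242. 217. 264. 248.] [0.582 0.222 0.045]
scene spacer_center 0.73 [149. 242. 176. 271.] [0.615 0.475 0.042]
scene spacer_center 0.58 [258. 158. 278. 185.] [0.815 0.039 0.053]
scene spacer_center 0.27 [321. 172. 363. 215.] [ 0.573 -0.079  0.079]
scene retainer_center 0.91 [309. 229. 338. 260.] [0.445 0.073 0.043]
scene laminate_disc 0.88 [285. 210. 316. 232.] [0.581 0.062 0.025]
scene tape_roll 0.97 [358. 234. 397. 271.] [ 0.38  -0.071  0.   ]
scene bush_tin 0.67 [195. 236. 220. 268.] [0.571 0.365 0.042]
scene bush_tin 0.21 [241. 218. 264. 248.] [0.582 0.222 0.045]
```

```bash
python3 - <<'E'
from h import *
im=cv2.imread("pics/top1.png"); c=im[90:330,100:420]; cv2.imwrite("pics/top1c.png",cv2.resize(c,None,fx=2.5,fy=2.5,interpolation=cv2.INTER_CUBIC))
E
```

```text
(no output)
```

View pics/top1c.png

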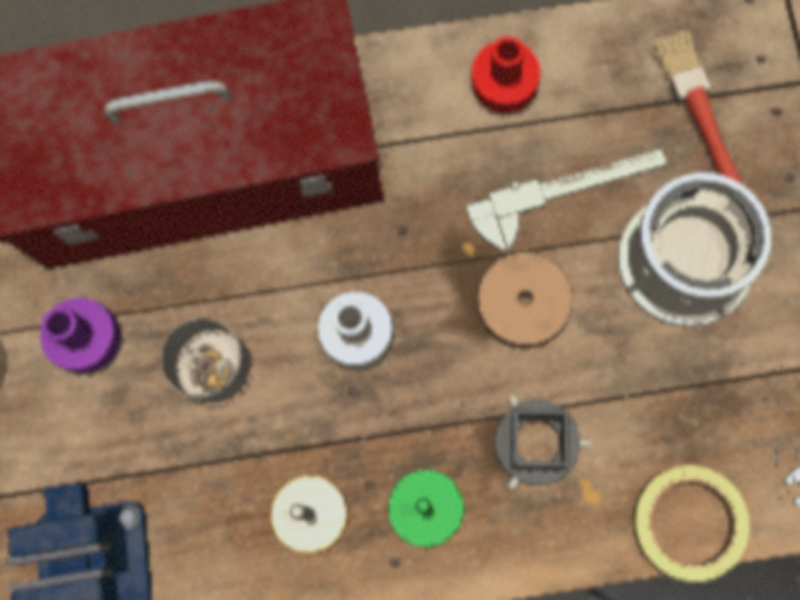

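View pics/scene1.png

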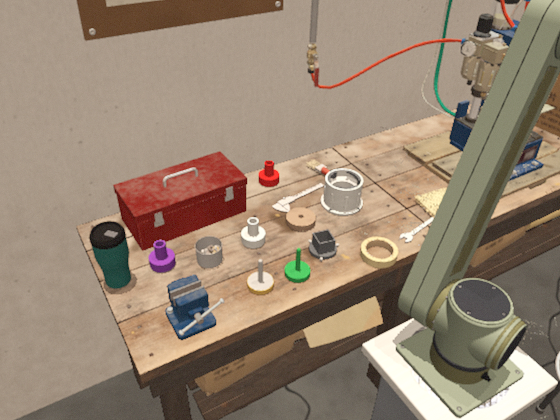

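The top crop shows two element-like parts: white/brass at crop (309,513), and green at (427,508). Of the spacers, silver is at (355,328), purple at (80,335) and red at (506,73). The task rules out green, purple and red, so I use the brass element at (309,513) and the silver spacer at (355,328). The ring is at (538,441) and the housing at (706,237). The enlarged crop shows the colours clearly.

```bash
cat > fit.py <<'E'
from h import *
from scipy.optimize import least_squares
def mec(P): # centre of top-face points via min enclosing circle
    (x,y),r=cv2.minEnclosingCircle(P.astype(np.float32).reshape(-1,1,2)); return x,y,r
def band(W,c,rad,z0,z1):
    m=(np.hypot(W[...,0]-c[0],W[...,1]-c[1])<rad)&(W[...,2]>z0)&(W[...,2]<z1); return W[m]
E
python3 - <<'E'
from fit import *
d=np.load("top1.npy"); W=cloud("top",d)
C=calibration("top"); print("cam",np.linalg.inv(C['camera_from_world'])[:3,3].round(3),C['fx'])
def zmed(u,v): return W[v-1:v+2,u-1:u+2,2].round(3).tolist()
for n,c,z0,z1 in [("elem disc",(.425,.273),.008,.03),("elem stem",(.425,.273),.06,.1),("spacer body",(.585,.21),.02,.04),("spacer neck",(.585,.21),.062,.085),("ret disc",(.464,.055),.006,.025),("ret collar",(.464,.055),.043,.06),("housing rim",(.6,-.09),.085,.1)]:
    P=band(W,c,.075,z0,z1)
    if len(P)<4: print(n,len(P)); continue
    q=np.percentile(P,[2,98],axis=0); print(n,len(P),"med",np.median(P,0).round(4),"mid",((q[0]+q[1])/2).round(4),"ext",(q[1]-q[0]).round(3),"mec",np.round(mec(P[:,:2]),4))
P=band(W,(.464,.055),.075,.043,.06); r=cv2.minAreaRect(P[:,:2].astype(np.float32)); print("collar rect",r)
# rim: fit circle and gap profile
P=band(W,(.6,-.09),.09,.085,.1)
x,y,r=mec(P[:,:2]); print(x,y,r)
s=band(W,(x,y),.075,-.01,.1); rr=np.hypot(s[:,0]-x,s[:,1]-y); th=np.degrees(np.arctan2(s[:,1]-y,s[:,0]-x))
k=(rr>.0435)&(rr<.050)
for a in range(-180,180,10):
    m=k&(th>=a)&(th<a+10); print(a,m.sum(),s[m,2].mean().round(3) if m.any() else None,end=' | ')
E
```

```text
cam [0.385 0.146 0.994] 418.886912642699
elem disc 742 med [0.4304 0.2742 0.0144] mid [0.4327 0.2549 0.0145] ext [0.063 0.108 0.008] mec [0.4225 0.2566 0.0585]
elem stem 39 med [0.4322 0.2765 0.0858] mid [0.4329 0.2772 0.0762] ext [0.012 0.011 0.03 ] mec [0.4318 0.2774 0.0059]
spacer body 503 med [0.59   0.2097 0.0274] mid [0.5955 0.2119 0.0288] ext [0.064 0.063 0.012] mec [0.5962 0.2121 0.0348]
spacer neck 101 med [0.5951 0.2129 0.0712] mid [0.5958 0.2119 0.0687] ext [0.03  0.029 0.012] mec [0.5968 0.2124 0.0165]
ret disc 508 med [0.4624 0.0626 0.0102] mid [0.4658 0.0578 0.0142] ext [0.076 0.077 0.015] mec [0.4651 0.0598 0.0488]
ret collar 156 med [0.4656 0.0611 0.0496] mid [0.465  0.06   0.0481] ext [0.052 0.052 0.009] mec [0.4642 0.0598 0.0338]
housing rim 595 med [ 0.5966 -0.0948  0.0903] mid [ 0.616  -0.111   0.0898] ext [0.108 0.103 0.007] mec [ 0.6175 -0.1149  0.058 ]
collar rect ((0.4645940661430359, 0.0599166601896286), (0.0475684329867363, 0.048754263669252396), 80.37616729736328)
0.6175763607025146 -0.11656762659549713 0.05909913033246994
-180 10 0.09 | -170 5 0.089 | -160 4 0.064 | -150 6 0.064 | -140 10 0.064 | -130 25 0.076 | -120 8 0.091 | -110 12 0.086 | -100 17 0.081 | -90 19 0.078 | -80 20 0.077 | -70 16 0.074 | -60 22 0.076 | -50 21 0.075 | -40 12 0.063 | -30 14 0.065 | -20 14 0.063 | -10 13 0.074 | 0 17 0.082 | 10 19 0.08 | 20 16 0.082 | 30 13 0.085 | 40 11 0.09 | 50 8 0.09 | 60 12 0.086 | 70 9 0.078 | 80 2 0.063 | 90 1 0.062 | 100 0 None | 110 6 0.09 | 120 8 0.09 | 130 10 0.091 | 140 11 0.091 | 150 11 0.091 | 160 10 0.089 | 170 12 0.091 |
```

Emit:
carry_out(
  deltas=[
    [0,0,-4],
    [0,0,-4],
    [0,0,-4],
    [0,0,-4],
  ],
  jaw=1,
)

```text
schema error: expected 6 numbers
```

Emit:
carry_out(
  deltas=[
    [0,0,-3,0,0,0],
    [1.5,-1,-3,0,0,0],
    [3,-2,-2,0,0,0],
    [3.2,-2,-2,0,0,0],
    [3.2,-2,-1,0,0,0],
    [3.2,-2,-1,0,0,0],
    [3.2,-2,-1,0,0,0],
    [3.2,-2,0,0,0,0],
  ],
  jaw=1,
)

```text
t: 1.47
tcp_pos: [0.3064, -0.3828, 0.3458]
tool_rot: [179.8, -0.1, 13.8]
contact_force: [0.7, -1.1, -0.0]
finger_gap: 1.001
grip_force: 0.0
```

Emit:
carry_out(
  deltas=[
    [3.2,-2,0,0,0,0],
    [3.2,-2,0,0,0,0],
    [3.2,-2,0,0,0,0],
    [3.2,-2,0,0,0,0],
    [3.2,-2,0,0,0,0],
    [3.2,-2,0,0,0,0],
    [3.2,-2,0,0,0,0],
    [3.2,-2,0,0,0,0],
  ],
)

```text
t: 2.13
tcp_pos: [0.5162, -0.1653, 0.3437]
tool_rot: [180.0, -0.0, 13.9]
contact_force: [0.7, -1.0, 0.4]
finger_gap: 0.997
grip_force: 0.0
```

Emit:
carry_out(
  deltas=[
    [2,-1.5,0,0,0,0],
    [0,0,0,0,0,0],
    [0,0,0,0,0,0],
  ],
)

```text
t: 2.38
tcp_pos: [0.5315, -0.1467, 0.343]
tool_rot: [180.0, 0.1, 14.0]
contact_force: [-0.1, 0.0, -1.1]
finger_gap: 1.002
grip_force: 0.0
```

```bash
python3 - <<'E'
from h import *
s=read_state(); print(s['tcp_pos'],s['tool_rot'],s['q'].round(1))
C=calibration("wrist"); im,d=grab_frame("wrist"); cv2.imwrite("pics/w1.png",im); np.save("w1.npy",d); np.save("w1C.npy",C,allow_pickle=True)
T=np.linalg.inv(C['camera_from_world']); print(T.round(3),pix("wrist",(.6175,-.117,.092)))
print(np.percentile(d[d>0],[1,50,99]))
E
```

```text
[ 0.53145141 -0.1467353   0.3430112 ] [1.79998632e+02 6.25123402e-02 1.39985722e+01] [-16.6  13.2  78.5  -0.   88.3  59.4]
[[ 0.242 -0.928 -0.284  0.612]
 [-0.97  -0.232 -0.071 -0.128]
 [ 0.     0.292 -0.956  0.514]
 [ 0.     0.     0.     1.   ]] (np.float64(274.6964349053376), np.float64(94.77990348172263))
[0.06634609 0.47586361 1.52689044]
```

View pics/w1.png

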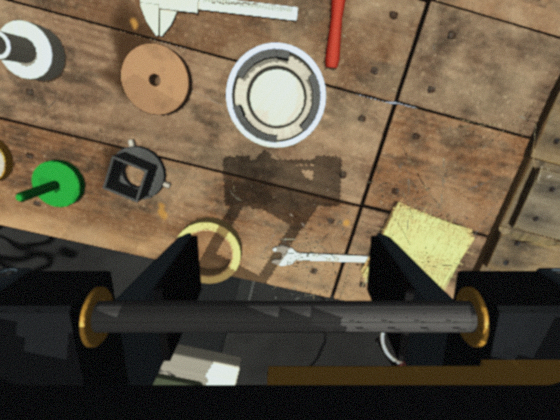

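The wrist view shows the housing at about (276,94), the ring at (136,173), the disc at (155,78) and the green decoy at (55,185). Next I measure the rim, the gaps and the ring here.

```bash
python3 - <<'E'
from fit import *
d=np.load("w1.npy"); C=np.load("w1C.npy",allow_pickle=True).item(); W=cloud("wrist",d,C)
P=band(W,(.615,-.115),.065,.084,.1)
def circ(P,r=None):
    f=lambda p:np.hypot(P[:,0]-p[0],P[:,1]-p[1])-p[2]
    s=least_squares(f,[*P[:,:2].mean(0),.055],loss='soft_l1',f_scale=.002); return s.x
# outer edge of the rim: farthest point per angle bin
print(len(P),"z",np.median(P[:,2]).round(4),"mec",np.round(mec(P[:,:2]),4))
c=circ(P)[:2]
for _ in range(3):
    a=np.degrees(np.arctan2(P[:,1]-c[1],P[:,0]-c[0]))//10; r=np.hypot(P[:,0]-c[0],P[:,1]-c[1])
    O=np.array([P[a==k][np.argsort(r[a==k])[-3]] for k in range(-18,18) if (a==k).sum()>4]); x=circ(O); c=x[:2]
print("outer fit",x.round(4))
x0,y0=c
s=band(W,c,.06,.0,.1); rr=np.hypot(s[:,0]-x0,s[:,1]-y0); th=np.degrees(np.arctan2(s[:,1]-y0,s[:,0]-x0))
k=(rr>.0445)&(rr<.0495)
print([(a,int(m.sum()),float(np.mean(s[m,2]>.086).round(2))) for a in range(-180,180,8) for m in [k&(th>=a)&(th<a+8)]])
# gap phase by correlation mod 120
best=max(range(120),key=lambda p:-np.mean((s[k,2]>.086)[np.abs((th[k]-p+60)%120-60)<20])+np.mean((s[k,2]>.086)[np.abs((th[k]-p+60)%120-60)>=20])); print("gap phase",best)
for n,cc,R,z0,z1 in [("collar",(.465,.06),.045,.045,.06),("disc",(.465,.06),.06,.008,.018)]:
    P=band(W,cc,R,z0,z1); print(n,len(P),np.median(P,0).round(4),np.round(mec(P[:,:2]),4),cv2.minAreaRect(P[:,:2].astype(np.float32)))
E
```

```text
3223 z 0.0918 mec [ 0.6157 -0.1171  0.0581]
outer fit [ 0.6158 -0.1171  0.0574]
[(-180, 25, 0.92), (-172, 28, 0.75), (-164, 23, 0.0), (-156, 21, 0.0), (-148, 22, 0.0), (-140, 21, 0.0), (-132, 22, 0.18), (-124, 23, 1.0), (-116, 23, 1.0), (-108, 23, 1.0), (-100, 25, 1.0), (-92, 26, 0.96), (-84, 22, 1.0), (-76, 30, 0.97), (-68, 27, 0.93), (-60, 28, 0.96), (-52, 26, 0.88), (-44, 25, 0.0), (-36, 27, 0.0), (-28, 24, 0.0), (-20, 28, 0.0), (-12, 24, 0.08), (-4, 30, 1.0), (4, 30, 1.0), (12, 34, 0.88), (20, 29, 0.9), (28, 31, 0.94), (36, 31, 0.84), (44, 35, 0.83), (52, 31, 0.87), (60, 35, 0.8), (68, 33, 0.79), (76, 26, 0.0), (84, 26, 0.0), (92, 25, 0.0), (100, 24, 0.0), (108, 23, 0.13), (116, 27, 1.0), (124, 25, 1.0), (132, 26, 0.85), (140, 26, 0.92), (148, 26, 0.92), (156, 27, 0.89), (164, 24, 0.92), (172, 27, 0.93)]
gap phase 95
collar 568 [0.464  0.0584 0.0511] [0.4632 0.0577 0.0347] ((0.46316835284233093, 0.0576351061463356), (0.05060414969921112, 0.05046086758375168), 79.8861312866211)
disc 951 [0.4745 0.0425 0.0118] [0.4704 0.0509 0.045 ] ((0.4670676290988922, 0.05096534639596939), (0.08670086413621902, 0.06641512364149094), 63.054386138916016)
```

Emit:
carry_out(
  deltas=[
    [-0.6,-3.6,0,0,0,0],
    [-0.6,-3.6,0.5,0,0,0],
    [-0.6,-3.6,0.5,0,0,0],
    [-0.6,-3.6,0.5,0,0,0],
    [-0.6,-3.6,0.5,0,0,0],
    [-0.6,-3.6,0.5,0,0,0],
    [-0.6,-3.6,0.5,0,0,0],
    [-0.6,-3.6,0.5,0,0,0],
  ],
)

```text
t: 3.1
tcp_pos: [0.4142, 0.1203, 0.3087]
tool_rot: [180.0, -0.1, 13.7]
contact_force: [0.4, 1.0, -0.3]
finger_gap: 1.0
grip_force: 0.0
```

Emit:
carry_out(
  deltas=[
    [-0.7,-3.6,0.5,0,0,0],
    [-0.7,-3.6,0,0,0,0],
    [-0.7,-3.6,0,0,0,0],
    [-0.6,-3.6,0,0,0,0],
    [0,0,0,0,0,0],
    [0,0,0,0,0,0],
  ],
)

```text
t: 3.6
tcp_pos: [0.3543, 0.2537, 0.3036]
tool_rot: [180.0, -0.0, 14.0]
contact_force: [0.2, 0.1, -1.0]
finger_gap: 0.999
grip_force: 0.0
```

```bash
cat > look.py <<'E'
from fit import *
def look(n,cs):
    s=read_state(); C=calibration("wrist"); im,d=grab_frame("wrist"); cv2.imwrite(f"pics/{n}.png",im); np.save(n+".npy",d); np.save(n+"C.npy",C,allow_pickle=True)
    W=cloud("wrist",d,C); print(s['tcp_pos'].round(4),s['tool_rot'].round(2))
    for l,c,R,z0,z1 in cs:
        P=band(W,c,R,z0,z1)
        if len(P)<5: print(l,len(P)); continue
        q=np.percentile(P,[1,99],axis=0); print(l,len(P),"mid",((q[0]+q[1])/2).round(4),"ext",(q[1]-q[0]).round(4),"mec",np.round(mec(P[:,:2]),4))
    return im,d,C,W,s
def rel(s,t):
    "tool-axis shift in cm from the state s to world tcp target t"
    y=np.radians(s['tool_rot'][2]); d=np.array(t)-s['tcp_pos']; c,n=np.cos(y),np.sin(y)
    return (100*np.array([d[0]*c+d[1]*n,d[0]*n-d[1]*c,-d[2]])).round(2)
E
python3 - <<'E'
from look import *
im,d,C,W,s=look("w2",[("stem",(.431,.275),.03,.083,.1),("disc",(.431,.275),.045,.01,.02)])
m=band(W,(.431,.275),.03,.083,.1)
print(rel(s,(.431,.275,.061)))
E
```

```text
[0.3543 0.2537 0.3036] [ 1.7995e+02 -3.0000e-02  1.3980e+01]
stem 118 mid [0.431  0.2771 0.088 ] ext [0.0114 0.0118 0.0061] mec [0.4306 0.2769 0.0065]
disc 2355 mid [0.4309 0.2771 0.0161] ext [0.0651 0.0653 0.0044] mec [0.4309 0.2771 0.0351]
[ 7.96 -0.21 24.26]
```

Emit:
carry_out(
  deltas=[
    [3,-0.4,2,0,0,0],
    [3,0,3,0,0,0],
    [2,0,3.5,0,0,0],
    [0,0,4,0,0,0],
    [0,0,4,0,0,0],
    [0,0,3.6,0,0,0],
    [0,0,2,0,0,0],
    [0,0,0,0,0,0],
  ],
  jaw=0.6,
)

```text
t: 4.32
tcp_pos: [0.429, 0.2724, 0.0787]
tool_rot: [179.8, 0.6, 13.7]
contact_force: [-0.6, -0.7, 0.3]
finger_gap: 0.603
grip_force: 0.0
```

Emit:
carry_out(
  deltas=[
    [0,0,1,0,0,0],
    [0,0,1,0,0,0],
    [0,0,0,0,0,0],
  ],
)

```text
t: 4.57
tcp_pos: [0.4313, 0.2759, 0.0626]
tool_rot: [180.0, 0.0, 13.8]
contact_force: [-1.3, -0.4, 0.8]
finger_gap: 0.596
grip_force: 0.0
```

Emit:
carry_out(
  deltas=[
    [0,0,0,0,0,0],
    [0,0,0,0,0,0],
    [0,0,0,0,0,0],
    [0,0,0,0,0,0],
    [0,0,0,0,0,0],
    [0,0,0,0,0,0],
  ],
  jaw=0,
)

```text
t: 5.07
tcp_pos: [0.431, 0.2769, 0.0633]
tool_rot: [-180.0, -0.0, 13.9]
contact_force: [0.0, -0.8, -0.0]
finger_gap: 0.194
grip_force: 0.0
```

Emit:
carry_out(
  deltas=[
    [0,0,0,0,0,0],
    [0,0,0,0,0,0],
    [0,0,0,0,0,0],
    [0,0,0,0,0,0],
    [0,0,-1,0,0,0],
    [0,0,-2,0,0,0],
    [0,0,-3,0,0,0],
    [0,0,-3,0,0,0],
  ],
)

```text
t: 5.73
tcp_pos: [0.4303, 0.2763, 0.1539]
tool_rot: [180.0, 0.1, 13.9]
contact_force: [0.3, -0.7, -1.7]
finger_gap: 0.134
grip_force: 30.0
```

Emit:
carry_out(
  deltas=[
    [0,0,-3,0,0,0],
    [0,0,-2,0,0,0],
    [0.3,1.3,0,0,0,0],
    [0.5,2.5,0,0,0,0],
    [0.7,3.6,0,0,0,0],
    [0.7,3.6,0,0,0,0],
    [0.7,3.6,0,0,0,0],
    [0.7,3.6,0,0,0,0],
  ],
)

```text
t: 6.4
tcp_pos: [0.5098, 0.1071, 0.2038]
tool_rot: [180.0, -0.0, 13.9]
contact_force: [0.1, -0.6, -1.5]
finger_gap: 0.132
grip_force: 30.0
```

Emit:
carry_out(
  deltas=[
    [0.7,3.6,0,0,0,0],
    [0.7,3.6,0,0,0,0],
    [0.7,3.6,0,0,0,0],
    [0.7,3.6,0,0,0,0],
    [0.7,3.6,0,0,0,0],
    [0.6,3,0,0,0,0],
    [0.5,2,0,0,0,0],
    [0.3,1.1,0,0,0,0],
  ],
)

```text
t: 7.07
tcp_pos: [0.6155, -0.1163, 0.2032]
tool_rot: [179.9, -0.0, 13.7]
contact_force: [0.1, 0.7, -1.4]
finger_gap: 0.133
grip_force: 30.0
```

Emit:
carry_out(
  deltas=[
    [0,0,0,0,0,0],
    [0,0,0,0,0,0],
    [0,0,0,0,0,0],
  ],
)

```text
t: 7.32
tcp_pos: [0.6141, -0.1122, 0.2031]
tool_rot: [-179.9, 0.0, 13.9]
contact_force: [-0.0, 0.5, -0.7]
finger_gap: 0.13
grip_force: 30.0
```

```bash
python3 - <<'E'
from look import *
s=read_state(); print(s['tcp_pos'].round(4),s['tool_rot'].round(2),s['finger_gap'],s['grip_force'])
print(rel(s,(.6158,-.1171,.094)))
im,d=grab_frame("top"); W=cloud("top",d)
for l,z0,z1 in(("stem/disc",.14,.17),("rim",.085,.098)):
    P=band(W,(.617,-.116),.08,z0,z1); print(l,len(P),np.median(P,0).round(4) if len(P) else 0)
cv2.imwrite("pics/t2.png",im[130:250,320:480].repeat(4,0).repeat(4,1))
E
```

```text
[ 0.6141 -0.1122  0.2031] [-1.7995e+02  3.0000e-02  1.3910e+01] 0.12963637535809736 29.98431086540222
[ 0.05  0.51 10.91]
stem/disc 303 [ 0.5945 -0.1142  0.1549]
rim 513 [ 0.5894 -0.095   0.0902]
```

View pics/t2.png

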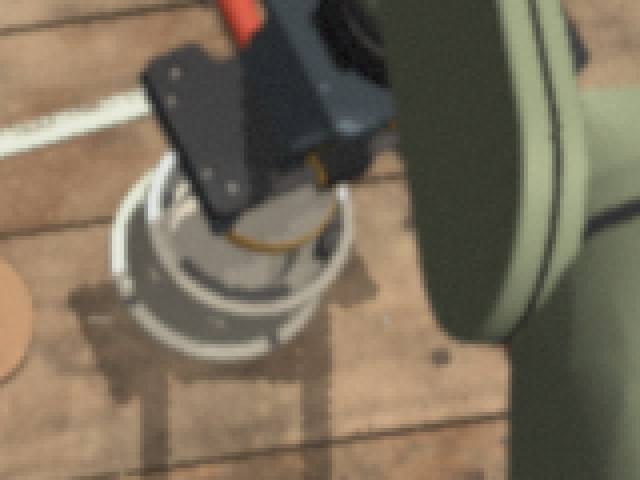

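The element hangs upright over the mouth, with the disc at about (285,225) in the crop. I shift it 5 mm and lower it.

Emit:
carry_out(
  deltas=[
    [0,0.5,0,0,0,0],
    [0,0,1.5,0,0,0],
    [0,0,1.5,0,0,0],
    [0,0,1,0,0,0],
    [0,0,1,0,0,0],
    [0,0,1,0,0,0],
    [0,0,1,0,0,0],
    [0,0,0.5,0,0,0],
  ],
)

```text
t: 8.03
tcp_pos: [0.6154, -0.1182, 0.1265]
tool_rot: [-180.0, 0.1, 13.9]
contact_force: [0.1, -0.6, -1.3]
finger_gap: 0.135
grip_force: 30.0
```

Emit:
carry_out(
  deltas=[
    [0,0,0.8,0,0,0],
    [0,0,0.8,0,0,0],
    [0,0,0.8,0,0,0],
    [0,0,0.5,0,0,0],
    [0,0,0.3,0,0,0],
    [0,0,0.1,0,0,0],
    [0,0,0,0,0,0],
    [0,0,0,0,0,0],
  ],
)

```text
t: 8.7
tcp_pos: [0.6163, -0.1186, 0.0953]
tool_rot: [180.0, -0.0, 13.9]
contact_force: [-0.6, 0.7, -1.0]
finger_gap: 0.136
grip_force: 30.0
```

Emit:
carry_out(
  deltas=[
    [0,-0.1,0,0,0,0],
    [0,0,0.1,0,0,0],
    [0,0,0,0,0,0],
  ],
)

```text
t: 8.95
tcp_pos: [0.6157, -0.1174, 0.0941]
tool_rot: [180.0, -0.0, 13.9]
contact_force: [-0.4, 0.8, -0.8]
finger_gap: 0.136
grip_force: 30.0
```

Emit:
carry_out(
  deltas=[
    [0,0,0,0,0,0],
    [0,0,0,0,0,0],
    [0,0,0,0,0,0],
    [0,0,0,0,0,0],
  ],
  jaw=0.35,
)

```text
t: 9.28
tcp_pos: [0.6159, -0.1175, 0.0943]
tool_rot: [180.0, -0.0, 13.9]
contact_force: [0.2, 0.3, -0.6]
finger_gap: 0.345
grip_force: 0.0
```

Emit:
carry_out(
  deltas=[
    [0,0,-1,0,0,0],
    [0,0,-2,0,0,0],
    [0,0,-3,0,0,0],
    [0,0,-4,0,0,0],
    [-2,0,-4,0,0,0],
    [-3,0,-3,0,0,0],
    [-2.5,0,0,0,0,0],
    [0,0,0,0,0,0],
  ],
)

```text
t: 9.95
tcp_pos: [0.5419, -0.1359, 0.2647]
tool_rot: [179.8, -0.2, 13.8]
contact_force: [0.4, 0.0, -0.1]
finger_gap: 0.352
grip_force: 0.0
```

```bash
python3 - <<'E'
from look import *
im,d,C,W,s=look("w3",[("stem",(.616,-.117),.025,.10,.13),("disc",(.616,-.117),.036,.03,.07),("rim",(.616,-.117),.065,.087,.096)])
print(rel(s,(.595-.08,.2105,.25)))
E
```

```text
[ 0.5419 -0.1359  0.2647] [ 1.7983e+02 -1.6000e-01  1.3780e+01]
stem 172 mid [ 0.616  -0.1182  0.1184] ext [0.0119 0.012  0.0056] mec [ 0.6158 -0.1182  0.0064]
disc 3207 mid [ 0.6161 -0.1181  0.0461] ext [0.065  0.0652 0.0039] mec [ 0.616  -0.1172  0.0359]
rim 4599 mid [ 0.616  -0.1171  0.0911] ext [0.1114 0.1114 0.0052] mec [ 0.616  -0.117   0.0581]
[  5.63 -34.29   1.47]
```

The element is seated: its stem top is at 0.120 and it is centred within 1 mm. The spacer is next.

Emit:
carry_out(
  deltas=[
    [0.3,-2,0,0,0,0],
    [0.6,-3.6,0,0,0,0],
    [0.6,-3.6,0,0,0,0],
    [0.6,-3.6,0,0,0,0],
    [0.6,-3.6,0,0,0,0],
    [0.6,-3.6,0,0,0,0],
    [0.6,-3.6,0,0,0,0],
    [0.6,-3.6,0,0,0,0],
  ],
  jaw=0.7,
)

```text
t: 10.67
tcp_pos: [0.5234, 0.1422, 0.2603]
tool_rot: [-180.0, 0.0, 13.9]
contact_force: [0.7, -0.7, -0.4]
finger_gap: 0.7
grip_force: 0.0
```

Emit:
carry_out(
  deltas=[
    [0.6,-3.6,0.5,0,0,0],
    [0.5,-3.4,0.5,0,0,0],
    [0,0,0,0,0,0],
    [0,0,0,0,0,0],
    [0,0,0,0,0,0],
  ],
)

```text
t: 11.08
tcp_pos: [0.5174, 0.2105, 0.2502]
tool_rot: [180.0, 0.1, 13.9]
contact_force: [0.1, -0.1, -0.1]
finger_gap: 0.697
grip_force: 0.0
```

```bash
python3 - <<'E'
from look import *
im,d,C,W,s=look("w4",[("neck",(.595,.2105),.03,.066,.085),("body",(.595,.2105),.045,.02,.035)])
P=band(W,(.595,.2105),.03,.066,.085); x,y,r=mec(P[:,:2]); print(rel(s,(x,y,.043)))
E
```

```text
[0.5174 0.2105 0.2502] [1.7995e+02 6.0000e-02 1.3890e+01]
neck 468 mid [0.5943 0.2112 0.071 ] ext [0.03   0.0298 0.0089] mec [0.5942 0.2111 0.0159]
body 2457 mid [0.5944 0.2112 0.0287] ext [0.0655 0.0655 0.0043] mec [0.5943 0.2112 0.035 ]
[ 7.47  1.78 20.72]
```

Emit:
carry_out(
  deltas=[
    [2.5,0.6,1,0,0,0],
    [2.5,0.6,2,0,0,0],
    [2.5,0.6,3,0,0,0],
    [0,0,3,0,0,0],
    [0,0,3.7,0,0,0],
    [0,0,3,0,0,0],
    [0,0,2,0,0,0],
    [0,0,1.5,0,0,0],
  ],
)

```text
t: 11.8
tcp_pos: [0.5937, 0.2086, 0.0561]
tool_rot: [180.0, 0.2, 13.7]
contact_force: [-0.5, -0.2, 0.9]
finger_gap: 0.696
grip_force: 0.0
```

Emit:
carry_out(
  deltas=[
    [0,0,1,0,0,0],
    [0,0,0.5,0,0,0],
    [0,0,0,0,0,0],
    [0,0,0,0,0,0],
  ],
)

```text
t: 12.13
tcp_pos: [0.5952, 0.2106, 0.0445]
tool_rot: [180.0, -0.1, 13.8]
contact_force: [0.1, 0.2, 0.6]
finger_gap: 0.701
grip_force: 0.0
```

Emit:
carry_out(
  deltas=[
    [0,0,0,0,0,0],
    [0,0,0,0,0,0],
    [0,0,0,0,0,0],
    [0,0,0,0,0,0],
    [0,0,0,0,0,0],
    [0,0,0,0,0,0],
    [0,0,0,0,0,0],
    [0,0,0,0,0,0],
  ],
  jaw=0,
)

```text
t: 12.8
tcp_pos: [0.5944, 0.2112, 0.044]
tool_rot: [-180.0, -0.0, 13.9]
contact_force: [-1.4, 1.1, 2.6]
finger_gap: 0.334
grip_force: 30.0
```

Emit:
carry_out(
  deltas=[
    [0,0,-1,0,0,0],
    [0,0,-3,0,0,0],
    [0,0,-4,0,0,0],
    [0,0,-4,0,0,0],
    [0,0,-3,0,0,0],
    [-0.2,1.2,0,0,0,0],
    [-0.4,2.4,0,0,0,0],
    [-0.6,3.4,0,0,0,0],
  ],
)

```text
t: 13.47
tcp_pos: [0.5991, 0.1409, 0.194]
tool_rot: [-180.0, -0.0, 14.0]
contact_force: [0.2, -0.3, -1.7]
finger_gap: 0.335
grip_force: 30.0
```

Emit:
carry_out(
  deltas=[
    [-0.6,3.5,0,0,0,0],
    [-0.6,3.5,0,0,0,0],
    [-0.6,3.5,0,0,0,0],
    [-0.6,3.5,0,0,0,0],
    [-0.6,3.5,0,0,0,0],
    [-0.6,3.5,0,0,0,0],
    [-0.6,2.5,0,0,0,0],
    [-0.4,1.9,0,0,0,0],
  ],
)

```text
t: 14.13
tcp_pos: [0.6146, -0.1207, 0.1929]
tool_rot: [180.0, 0.1, 13.7]
contact_force: [0.2, 0.4, -1.3]
finger_gap: 0.338
grip_force: 30.0
```

Emit:
carry_out(
  deltas=[
    [0,0,0,0,0,0],
    [0,0,0,0,0,0],
    [0,0,0,0,0,0],
    [0,0,0,0,0,0],
  ],
)

```text
t: 14.47
tcp_pos: [0.6154, -0.1165, 0.1935]
tool_rot: [-180.0, 0.0, 13.9]
contact_force: [0.7, 0.6, -2.2]
finger_gap: 0.335
grip_force: 30.0
```

Emit:
carry_out(
  deltas=[
    [0,0.1,0,0,0,0],
    [0,0,1.5,0,0,0],
    [0,0,1.5,0,0,0],
    [0,0,1,0,0,0],
    [0,0,1,0,0,0],
    [0,0,1,0,0,0],
    [0,0,1,0,0,0],
    [0,0,0.5,0,0,0],
  ],
)

```text
t: 15.13
tcp_pos: [0.6153, -0.1182, 0.1172]
tool_rot: [-180.0, 0.1, 13.9]
contact_force: [0.2, -0.0, -1.8]
finger_gap: 0.331
grip_force: 30.0
```

Emit:
carry_out(
  deltas=[
    [0,0,0.5,0,0,0],
    [0,0,0.5,0,0,0],
    [0,0,0.5,0,0,0],
    [0,0,0.5,0,0,0],
    [0,0,0.4,0,0,0],
    [0,0,0.2,0,0,0],
    [0,0,0.1,0,0,0],
    [0,0,0,0,0,0],
  ],
)

```text
t: 15.8
tcp_pos: [0.6157, -0.1182, 0.0914]
tool_rot: [-180.0, 0.0, 13.8]
contact_force: [0.4, 2.0, -2.9]
finger_gap: 0.335
grip_force: 30.0
```

Emit:
carry_out(
  deltas=[
    [0,0,0,0,0,0],
    [0,0,0,0,0,0],
  ],
)

```text
t: 15.97
tcp_pos: [0.6157, -0.1182, 0.0915]
tool_rot: [-180.0, 0.0, 13.8]
contact_force: [0.2, 1.7, -3.8]
finger_gap: 0.337
grip_force: 30.0
```

Emit:
carry_out(
  deltas=[
    [0,-0.1,0.1,0,0,0],
    [0,0,0,0,0,0],
    [0,0,0,0,0,0],
  ],
)

```text
t: 16.22
tcp_pos: [0.6157, -0.1179, 0.0909]
tool_rot: [179.9, 0.0, 13.9]
contact_force: [-0.3, 0.0, -1.9]
finger_gap: 0.334
grip_force: 30.0
```

Emit:
carry_out(
  deltas=[
    [0,0,0,0,0,0],
    [0,0,0,0,0,0],
    [0,0,0,0,0,0],
    [0,0,0,0,0,0],
  ],
  jaw=0.5,
)

```text
t: 16.55
tcp_pos: [0.6159, -0.1177, 0.0911]
tool_rot: [180.0, -0.0, 13.9]
contact_force: [0.4, -0.3, -0.3]
finger_gap: 0.502
grip_force: 0.0
```

Emit:
carry_out(
  deltas=[
    [0,0,-1,0,0,0],
    [0,0,-2,0,0,0],
    [0,0,-3,0,0,0],
    [0,0,-4,0,0,0],
    [-2,0,-4,0,0,0],
    [-3,0,-3,0,0,0],
    [-2.5,0,0,0,0,0],
    [0,0,0,0,0,0],
  ],
)

```text
t: 17.22
tcp_pos: [0.5418, -0.136, 0.2615]
tool_rot: [179.8, -0.2, 13.8]
contact_force: [-0.4, -0.3, -1.3]
finger_gap: 0.498
grip_force: 0.0
```

```bash
python3 - <<'E'
from look import *
im,d,C,W,s=look("w5",[("neck",(.616,-.117),.03,.11,.13),("body",(.616,-.117),.038,.06,.082),("rim",(.616,-.117),.065,.087,.096)])
c=(.616,-.1171); S=band(W,c,.06,0,.1); rr=np.hypot(S[:,0]-c[0],S[:,1]-c[1]); th=np.degrees(np.arctan2(S[:,1]-c[1],S[:,0]-c[0])); k=(rr>.0445)&(rr<.049)
m=k&(S[:,2]<.08); print("gap phase", (np.degrees(np.angle(np.mean(np.exp(3j*np.radians(th[m])))))/3)%120, np.median((th[m]-32+0)%120))
E
```

```text
[ 0.5418 -0.136   0.2615] [ 1.7983e+02 -1.6000e-01  1.3780e+01]
neck 753 mid [ 0.6159 -0.1191  0.1164] ext [0.0298 0.0293 0.0098] mec [ 0.6159 -0.1192  0.0158]
body 2936 mid [ 0.616  -0.119   0.0747] ext [0.0654 0.0654 0.0042] mec [ 0.6156 -0.1164  0.0375]
rim 4704 mid [ 0.6161 -0.117   0.091 ] ext [0.1113 0.1115 0.0052] mec [ 0.616  -0.1171  0.0582]
gap phase 91.28378574681818 59.752295838680354
```

The spacer is seated with its neck top near 0.120 and about 2 mm off axis, which is within tolerance. The ring is next.

Emit:
carry_out(
  deltas=[
    [-1.3,-3,0,0,0,0],
    [-1.3,-3,0,0,0,0],
    [-1.3,-3,0,0,0,0],
    [-1.3,-3,0,0,0,0],
    [-1.3,-3,0,0,0,0],
    [-1.3,-3,0,0,0,0],
    [-1.3,-3,0,0,0,0],
    [-1.2,-2.8,0,0,0,0],
  ],
  jaw=0.8,
)

```text
t: 17.93
tcp_pos: [0.3869, 0.0729, 0.2572]
tool_rot: [-180.0, 0.0, 13.9]
contact_force: [0.5, 0.4, 0.3]
finger_gap: 0.802
grip_force: 0.0
```

Emit:
carry_out(
  deltas=[
    [0,0,0.3,0,0,0.104],
    [0,0,0.3,0,0,0.104],
    [0,0,0.3,0,0,0.104],
    [0,0,0.3,0,0,0.105],
    [0,0,0,0,0,0],
    [0,0,0,0,0,0],
    [0,0,0,0,0,0],
  ],
)

```text
t: 18.52
tcp_pos: [0.388, 0.0716, 0.2454]
tool_rot: [180.0, 0.0, -9.9]
contact_force: [0.6, -0.1, 1.2]
finger_gap: 0.803
grip_force: 0.0
```

```bash
python3 - <<'E'
from look import *
im,d,C,W,s=look("w6",[("collar",(.463,.058),.045,.046,.06),("disc",(.463,.058),.06,.007,.018)])
P=band(W,(.463,.058),.045,.046,.06); r=cv2.minAreaRect(P[:,:2].astype(np.float32)); print(r)
D=band(W,(.463,.058),.06,.004,.018); rr=np.hypot(*(D[:,:2]-r[0]).T); m=(rr>.0425)&(rr<.05)
t=np.degrees(np.arctan2(D[m,1]-r[0][1],D[m,0]-r[0][0])); print("pin pts",np.histogram(t,36,(-180,180))[0],(np.degrees(np.angle(np.mean(np.exp(3j*np.radians(t)))))/3)%120)
print(rel(s,(*r[0],.024)))
E
```

```text
[0.388  0.0716 0.2454] [ 1.80e+02  1.00e-02 -9.91e+00]
collar 831 mid [0.4634 0.0583 0.0502] ext [0.0548 0.0538 0.0067] mec [0.4632 0.0579 0.0346]
disc 2082 mid [0.4659 0.0546 0.0119] ext [0.0812 0.0829 0.0087] mec [0.4633 0.058  0.049 ]
((0.4632108807563782, 0.05801936984062195), (0.050161849707365036, 0.04998983442783356), 80.14678955078125)
pin pts [ 0  0  0  0  0  0  0 24 24  0  0  0  0  0  0  0  0  0  0 24 23  0  0  0
  0  0  0  0  0  0  0 21 18  0  0  0] 19.892827175779583
[ 7.64  0.04 22.14]
```

Emit:
carry_out(
  deltas=[
    [2.6,0,1,0,0,0],
    [2.5,0,2,0,0,0],
    [2.5,0,3,0,0,0],
    [0,0,4,0,0,0],
    [0,0,4,0,0,0],
    [0,0,3,0,0,0],
    [0,0,2,0,0,0],
    [0,0,1.5,0,0,0],
  ],
)

```text
t: 19.23
tcp_pos: [0.4615, 0.0579, 0.0382]
tool_rot: [179.9, 0.2, -10.0]
contact_force: [0.4, 0.7, -0.4]
finger_gap: 0.795
grip_force: 0.0
```

Emit:
carry_out(
  deltas=[
    [0,0,1,0,0,0],
    [0,0,0.5,0,0,0],
    [0,0,0,0,0,0],
    [0,0,0,0,0,0],
  ],
)

```text
t: 19.57
tcp_pos: [0.463, 0.0582, 0.0257]
tool_rot: [-180.0, -0.0, -10.0]
contact_force: [0.6, -0.2, 0.0]
finger_gap: 0.801
grip_force: 0.0
```

Emit:
carry_out(
  deltas=[
    [0,0,0,0,0,0],
    [0,0,0,0,0,0],
    [0,0,0,0,0,0],
    [0,0,0,0,0,0],
    [0,0,0,0,0,0],
    [0,0,0,0,0,0],
    [0,0,0,0,0,0],
    [0,0,0,0,0,0],
  ],
  jaw=0,
)

```text
t: 20.23
tcp_pos: [0.463, 0.0583, 0.026]
tool_rot: [-180.0, -0.1, -10.0]
contact_force: [-0.6, 0.6, 5.9]
finger_gap: 0.547
grip_force: 30.0
```

Emit:
carry_out(
  deltas=[
    [0,0,-1,0,0,0],
    [0,0,-3,0,0,0],
    [0,0,-4,0,0,0],
    [0,0,-4,0,0,0],
    [0,0,-4,0,0,0],
    [1.2,0.9,0,0,0,0],
    [2.4,1.9,0,0,0,0],
    [2.6,2.1,0,0,0,0],
  ],
)

```text
t: 20.9
tcp_pos: [0.5147, -0.0009, 0.186]
tool_rot: [-180.0, -0.0, -9.9]
contact_force: [0.9, -0.3, -1.9]
finger_gap: 0.547
grip_force: 30.0
```

Emit:
carry_out(
  deltas=[
    [2.6,2.1,0,0,0,0],
    [2.6,2.1,0,0,0,0],
    [2.6,2.1,0,0,0,0],
    [2.4,2.1,0,0,0,0],
    [1.7,1.3,0,0,0,0],
    [0,0,0,0,0,-0.12],
    [0,0,0,0,0,-0.12],
    [0,0,0,0,0,-0.12],
  ],
)

```text
t: 21.57
tcp_pos: [0.6147, -0.1177, 0.1839]
tool_rot: [-180.0, 0.2, 10.9]
contact_force: [0.4, 0.8, -2.7]
finger_gap: 0.547
grip_force: 30.0
```

Emit:
carry_out(
  deltas=[
    [0,0,0,0,0,-0.12],
    [0,0,0,0,0,-0.12],
    [0,0,0,0,0,-0.12],
    [0,0,0,0,0,-0.12],
    [0,0,0,0,0,-0.12],
    [0,0,0,0,0,-0.12],
    [0,0,0,0,0,-0.12],
    [0,0,0,0,0,-0.05],
  ],
)

```text
t: 22.23
tcp_pos: [0.6145, -0.1172, 0.1843]
tool_rot: [-179.9, 0.1, 61.9]
contact_force: [0.6, 0.3, -2.9]
finger_gap: 0.546
grip_force: 30.0
```

Emit:
carry_out(
  deltas=[
    [0,0,0,0,0,0],
    [0,0,0,0,0,0],
    [0,0,0,0,0,0],
  ],
)

```text
t: 22.48
tcp_pos: [0.615, -0.1172, 0.1849]
tool_rot: [-179.9, 0.0, 61.5]
contact_force: [-0.2, -0.0, -2.6]
finger_gap: 0.544
grip_force: 30.0
```

```bash
python3 - <<'E'
from look import *
s=read_state(); print(s['tcp_pos'].round(4),s['tool_rot'].round(2),rel(s,(.616,-.1173,.105)))
im,d=grab_frame("wrist"); cv2.imwrite("pics/w7.png",im)
E
```

```text
[ 0.615  -0.1172  0.1849] [-1.7994e+02  3.0000e-02  6.1510e+01] [0.04 0.1  7.99]
```

View pics/w7.png

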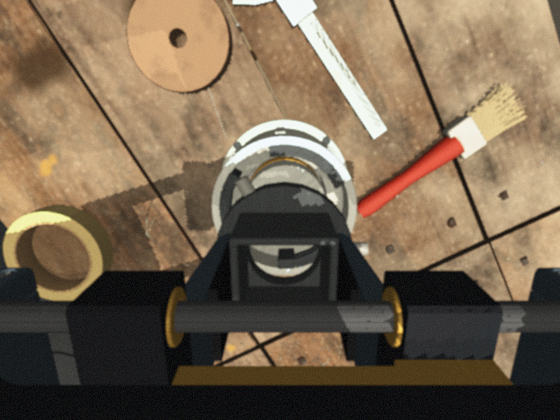

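The ring is held level over the barrel, with its collar at about (285,255) and pins showing near (243,182) and (360,247). I lower it into the gaps.

Emit:
carry_out(
  deltas=[
    [0,0.1,0,0,0,0],
    [0,0,1.5,0,0,0],
    [0,0,1.5,0,0,0],
    [0,0,1,0,0,0],
    [0,0,1,0,0,0],
    [0,0,0.7,0,0,0],
    [0,0,0,0,0,0],
    [0,0,0,0,0,0],
  ],
)

```text
t: 23.2
tcp_pos: [0.6162, -0.1177, 0.1283]
tool_rot: [-180.0, 0.0, 61.6]
contact_force: [0.2, -0.3, -2.2]
finger_gap: 0.546
grip_force: 30.0
```

Emit:
carry_out(
  deltas=[
    [0,0,0.4,0,0,0],
    [0,0,0.4,0,0,0],
    [0,0,0.4,0,0,0],
    [0,0,0.4,0,0,0],
    [0,0,0.3,0,0,0],
    [0,0,0.2,0,0,0],
    [0,0,0.2,0,0,0],
    [0,0,0,0,0,0],
  ],
)

```text
t: 23.87
tcp_pos: [0.6159, -0.1176, 0.105]
tool_rot: [-180.0, 0.0, 61.6]
contact_force: [0.2, -0.1, -2.0]
finger_gap: 0.549
grip_force: 30.0
```

Emit:
carry_out(
  deltas=[
    [0,0,0.1,0,0,0],
    [0,0,0.1,0,0,0],
    [0,0,0,0,0,0],
    [0,0,0,0,0,0],
  ],
)

```text
t: 24.2
tcp_pos: [0.6162, -0.1177, 0.1035]
tool_rot: [180.0, 0.0, 61.6]
contact_force: [0.6, 0.2, -2.2]
finger_gap: 0.546
grip_force: 30.0
```

Emit:
carry_out(
  deltas=[
    [0,0,0.1,0,0,0],
    [0,0,0.1,0,0,0],
    [0,0,0.05,0,0,0],
    [0,0,0,0,0,0],
    [0,0,0,0,0,0],
  ],
)

```text
t: 24.62
tcp_pos: [0.6162, -0.1176, 0.1011]
tool_rot: [180.0, -0.0, 61.6]
contact_force: [-0.4, 0.2, -1.1]
finger_gap: 0.548
grip_force: 30.0
```

Emit:
carry_out(
  deltas=[
    [0,0,0.03,0,0,0.06],
    [0,0,0.03,0,0,0.06],
    [0,0,0.03,0,0,0.06],
    [0,0,0.03,0,0,0.06],
    [0,0,0.03,0,0,0.06],
    [0,0,0.03,0,0,0.06],
    [0,0,0.03,0,0,0.06],
    [0,0,0,0,0,0],
  ],
)

```text
t: 25.28
tcp_pos: [0.6165, -0.1178, 0.0996]
tool_rot: [179.9, -0.0, 37.5]
contact_force: [-0.8, 0.9, 3.0]
finger_gap: 0.547
grip_force: 30.0
```

Emit:
carry_out(
  deltas=[
    [0,0,0.03,0,0,0.06],
    [0,0,0.03,0,0,0.06],
    [0,0,0.03,0,0,0.06],
    [0,0,0.03,0,0,0.06],
    [0,0,0.03,0,0,0.06],
    [0,0,0.03,0,0,0.06],
    [0,0,0.03,0,0,0.06],
    [0,0,0,0,0,0],
  ],
)

```text
t: 25.95
tcp_pos: [0.617, -0.1175, 0.0977]
tool_rot: [180.0, -0.1, 13.5]
contact_force: [0.2, -0.1, 3.3]
finger_gap: 0.544
grip_force: 30.0
```

Emit:
carry_out(
  deltas=[
    [0,0,0.04,0,0,0.06],
    [0,0,0.04,0,0,0.06],
    [0,0,0.04,0,0,0.06],
    [0,0,0.03,0,0,0.06],
    [0,0,0,0,0,0.06],
    [0,0,0,0,0,0.06],
    [0,0,0,0,0,0.03],
    [0,0,0,0,0,0],
  ],
)

```text
t: 26.62
tcp_pos: [0.6171, -0.1179, 0.0965]
tool_rot: [180.0, -0.2, -8.8]
contact_force: [-0.5, 0.4, 5.3]
finger_gap: 0.546
grip_force: 30.0
```

```bash
python3 - <<'E'
from look import *
s=read_state(); print(s['tcp_pos'],s['tool_rot'],s['contact_force'],s['torque'])
C=calibration("wrist"); im,d=grab_frame("wrist"); W=cloud("wrist",d,C)
P=band(W,(.616,-.117),.04,.115,.14); r=cv2.minAreaRect(P[:,:2].astype(np.float32)); print(len(P),np.percentile(P[:,2],[5,50,95]),r)
E
```

```text
[ 0.61712496 -0.11790623  0.09651975] [ 1.79974439e+02 -1.60045162e-01 -8.77034645e+00] [-0.52735519  0.36867795  5.29787907] [0.03634558 0.16007125 0.040956  ]
5042 [0.11524444 0.12191572 0.13707608] ((0.6223334670066833, -0.11821816861629486), (0.0700196772813797, 0.041872624307870865), 81.6262435913086)
```

Emit:
carry_out(
  deltas=[
    [0,0,0,0,0,0],
    [0,0,0,0,0,0],
    [0,0,0,0,0,0],
    [0,0,0,0,0,0],
  ],
  jaw=0.75,
)

```text
t: 27.0
tcp_pos: [0.6159, -0.1176, 0.0949]
tool_rot: [180.0, 0.0, -8.9]
contact_force: [-0.3, 0.1, -0.2]
finger_gap: 0.747
grip_force: 0.0
```

Emit:
carry_out(
  deltas=[
    [0,0,-1,0,0,0],
    [0,0,-2,0,0,0],
    [0,0,-3,0,0,0],
    [0,0,-4,0,0,0],
    [-2,0,-4,0,0,0],
    [-3,0,-3,0,0,0],
    [-3,0,0,0,0,0],
    [0,0,0,0,0,0],
  ],
)

```text
t: 27.67
tcp_pos: [0.535, -0.1049, 0.2654]
tool_rot: [180.0, -0.1, -8.9]
contact_force: [-0.3, -0.2, -0.2]
finger_gap: 0.752
grip_force: 0.0
```

```bash
python3 - <<'E'
from look import *
im,d,C,W,s=look("w8",[("collar",(.616,-.117),.04,.118,.14),("disc",(.616,-.117),.042,.07,.09)])
P=band(W,(.616,-.117),.04,.118,.14); print(np.percentile(P[:,2],[10,50,90]),cv2.minAreaRect(P[:,:2].astype(np.float32)))
D=band(W,(.616,-.117),.042,.07,.088); print("disc z",np.median(D[:,2]),"rim z",np.median(band(W,(.616,-.117),.057,.088,.096)[:,2]))
N=band(W,(.616,-.117),.019,.1,.14); print("neck/stem z",np.percentile(N[:,2],[10,50,90]))
u,v=map(int,pix("wrist",(.616,-.117,.1))); c=im[max(v-90,0):v+90,max(u-110,0):u+110]; cv2.imwrite("pics/w8c.png",cv2.resize(c,None,fx=3,fy=3,interpolation=cv2.INTER_CUBIC))
E
```

```text
[ 0.535  -0.1049  0.2654] [ 1.7998e+02 -8.0000e-02 -8.8800e+00]
collar 1050 mid [ 0.6172 -0.1191  0.1217] ext [0.0535 0.0536 0.0046] mec [ 0.6174 -0.119   0.0343]
disc 2943 mid [ 0.6175 -0.1192  0.0777] ext [0.0758 0.0757 0.015 ] mec [ 0.616 -0.117  0.042]
[0.12099748 0.122211   0.12318144] ((0.6170957684516907, -0.11904962360858917), (0.049951668828725815, 0.04914302006363869), 81.18894958496094)
disc z 0.08224844400293546 rim z 0.09183791601619412
neck/stem z [0.11295321 0.11509862 0.1162522 ]
```

View pics/w8c.png

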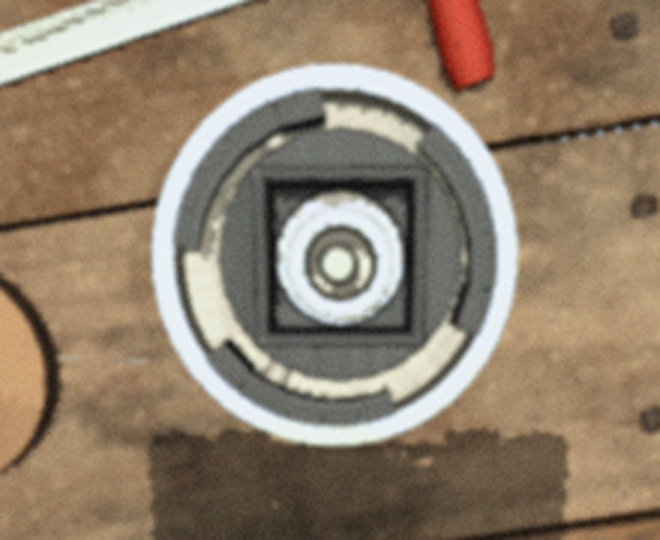

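The ring is home in the crop: no pins show in the gaps at (375,125), (205,300) and (435,365). The collar top is at 0.1225, which matches the home height, the neck is 4.5 mm down, and everything is about 2 mm off axis. I hand it in.

```bash
python3 -c "
from cell import *
print(sign_off())"
```

```text
the job is handed in; nothing more can be done
None
```

The filter is assembled and handed in: element, spacer and ring are stacked in the barrel and the ring is turned about 70° to home. After release the collar top was at home height (0.1225 m) and the spacer about 4.5 mm down. The parts sit 1–2.5 mm off axis, I kept clear of the bystanders, and the hand-in gave no verdict.

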